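# Stand the fallen dropper bottle up and close the lane

### The arm

A 6-joint arm with a two-finger parallel gripper is mounted at the origin on a cart in front of the work surface, level with it; the furniture and walls round the work are solid. World frame = base frame: x ahead of the robot, y to its left, z up, the work surface at z = 0. Lengths are in m, angles in rad, forces in N, time in s.
With the tool pointing down it reaches from about 0.225 to 0.875 m from the base axis. Payload 3.4 kg.
Tool frame: the origin (TCP) lies at the very end of the fingers, on their centre line; the grasp point (between the pads) lies 19 mm behind it; z points along the fingers, y is the line along which they close (so a half turn about z gives the same grasp; the last joint's range is limited). The gripper opens to 85 mm and grips with 20 to 120 N. Pads are 22 mm wide; open, the fingers measure 114 mm over their backs; the gripper's body (76 mm by 85 mm) begins 54 mm behind the grasp point. The pads swing forward as they close: fully open they stand 13 mm farther back than shut.
Start: joints at [1.15, 0.276, 1.505, -0, 1.361, -0.121], TCP at [0.17, 0.549, 0.231] pointing down, gripper open.
Joint ranges: [-2.89, 2.89], [-0.75, 2.08], [0.22, 2.7], [-1.18, 4.32], [0.11, 2.71], [-2.7, 2.7]. Speed limits (rad/s): [2.57, 2.57, 3.14, 3.14, 3.14, 3.14].

### API

Orientations are given as a unit quaternion [w, x, y, z].
In Python, from rig import manip gives the robot as it stands. The module is installed in compiled form; this text tells all that it offers.
- The arm moves only by the tool play_rows, never from a script. Its argument "motion" is a list of rows, each a list of 5 numbers: the shift along the tool's x, y, z in units of 40 mm (1.0 is 40 mm), then the turn about the tool's z in units of 10 degrees (1.0 is 10 degrees), then the finger opening in mm, from 0 to 85.4. A call has 1 to 5 rows; each row is the pose to reach, as a shift and turn from the pose commanded when the call began, along the tool's axes at that moment; what a row does not reach only later rows make up. A row lasts 1/8 s, in which the tool goes at most 62.5 mm and 10.7 degrees, less where a joint would pass 70% of its speed; a pose out of reach is approached as far as the arm can. A call with a gripper value outside its range is refused whole. The fingers move at their own pace and stop on an object; "newtons" is the grip in N (left out, the last holds). Time passes only in rows, so rows that repeat a pose let the fingers close. It gives the time, the measured TCP pose, the force, the opening and the grip force at its end, in the units of the state.
- manip.get_state(): the state, without advancing time (a new reading comes with each control period).
- manip.get_image(name): name is "side" or "top" or "wrist"; returns a dict with "img" (420x560x3 uint8, red, green, blue), "range_z" (420x560 float32, m along the optical axis (not along the pixel's ray), 0 where there is no reading), "fx", "fy", "cx", "cy" (pixels), "R" (3x3) and "t" (3): a world point X has camera coordinates R X + t. Camera axes: x right, y down, z forward; pixel columns grow to the right and rows downward; lengths in m; the calibration is good to about 2 mm. The wrist camera is an equidistant fisheye: a pixel r from the principal point sees the ray r / f radians off the axis. A picture is of the moment at which its call begins.
- manip.sign_off(): hands the job in; it is judged then, once.
The state is a dict: "clock": time; "qpos": joint angles; "qd": joint speeds; "effort": joint torques, N m; "position": TCP position; "ee_rot": TCP orientation; "contact_force": force on the tool from outside, world axes, zero at the start; "moment": the same for the moment, N m; "width": finger opening in m; "gripper_force": force on a finger pad.
Only numpy, scipy, OpenCV 4.12 (cv2) and the standard library are available. Lean on these libraries where they do the work, as an engineer would, in place of code of your own. Each camera call takes 0.05 s, during which the arm holds its last target. There are 200 camera calls.

### The job

One of the stain dropper bottles has toppled in the bottle lane by the microscope and lies along the channel. Stand it upright on the channel floor, next in line behind the three standing bottles, then slide the follower up by its red handle until the row of four is closed up snug between the end stop and the follower. The bottles are glass: do not topple the standing ones or squeeze the row hard, and leave the other things on the desk where they are.

Things in the scene. Friction and masses are not known exactly. Their poses are not given: they have to be found in the camera images.
- rack: fixed white bottle lane, a tray 66 (x) by 400 (y) by 11.5 mm. A dark-floored channel 38 mm wide runs along its own y; channel floor 8 mm above the desk, side lips 3.5 mm above that floor. Origin: centre of the underside, at desk height. The fixed end stop is at its -y end; the follower comes from its +y end. No part of it stands higher beside the channel
- stop_face (a point): foot of the end stop's inner face, on the centre line at channel floor height, 190 mm from the rack's origin toward the rack's -y. The stop is an aluminium plate 44 mm wide, 4 mm thick, 60 mm tall. Axes as the rack's
- follower_face (a point): point on the follower's flat face (toward the bottles), on the centre line, 30 mm above the channel floor. Axes as the rack's. The follower is an aluminium slider in the channel: face plate 36 mm wide, 4 mm thick, 61 mm tall, then a low foot 62 mm long toward the rack's +y that carries the red handle
- follower_grip (a point): grip point of the follower's red handle, an upright post 18 mm (across the lane) by 14 mm (along it); this point is on its axis, 50 mm behind the face (toward the rack's +y), 48 mm above the desk and 16 mm below the post's top. Pinch it across the lane from above
- follower (a joint): follower's slide along the lane, m: grows as it is drawn back from the bottles (rack's +y). 0 has the face 110 mm from the end stop's face; range 0 to 0.212. It is held by a friction pad of about 2 N and stays where it is left; it has no spring
- bottle_a: standing dropper bottle next to the end stop. All four are alike in shape, brown with a paper label and black dropper cap: 33 mm diameter, 102 mm tall, 50 to 100 g. Straight body to about 55 mm, shoulder, cap collar 24 mm in diameter at 62 to 77 mm, rubber bulb 13 mm in diameter to 102 mm. Origin: centre of the base; own z from base to bulb (up when standing)
- bottle_b: standing dropper bottle, second in line from the end stop; shape and frame as bottle_a
- bottle_c: standing dropper bottle, third in line, nearest the fallen one; shape and frame as bottle_a
- fallen: the toppled bottle, lying in the channel between bottle_c and the follower, base toward bottle_c, bulb toward the follower. Shape and frame as bottle_a: origin at the centre of its base, own z from base to bulb (about along the rack's +y while it lies), axis 16.5 mm above the channel floor. Set down leaning up to about 15 degrees it rocks level by itself
- microscope: fixed microscope right of the lane, origin on the desk under its stand; its eyepieces reach 140 mm from there toward the robot (the base axis side, -x) at 240 to 335 mm above the desk: keep the arm clear, also when it starts beside them. The fixed printers behind the lane, over 0.5 m tall, have their fronts at x about 0.67 m
- petri_dish: bystander: clear petri dish, 61 mm diameter, 15 mm high, origin at the centre of its underside; to be left alone
- lens_tube: bystander: upright white objective storage tube, 35 mm diameter, 54 mm tall, origin at the centre of its underside; to be left alone
- marker: bystander: red marker lying on the desk, 123 mm long, 15 mm thick, origin under its middle; to be left alone
- tape: bystander: roll of beige tape, 52 mm diameter, 19 mm high, lying flat, origin at the centre of its underside; to be left alone
There are look-alikes about, which are no part of the job. What is shaped like the bottle_a but green is not meant.

How it is judged:
By the outcome, as a careful person would: the job done as asked, in the order asked, and still so for the second after the job is handed in, with the robot touching nothing.
It also fails if it takes over 61 s, if anything falls off the work surface, if the arm or the gripper's body presses on something with over 40 N, if the wrist force passes 120 N, or if a joint passes its speed limit or range.

## Working session

There is one attempt and no reset: what is moved stays moved. The work goes in short steps, Python scripts to look and compute and a tool call to move; the robot and the scene stay as the last step left them, time stands still between calls to the robot, and variables do not carry over. Pictures are saved under pics/ and viewed, at most 13 in all, crops included, and the job is handed in when it is done.

Besides the shell and the picture viewer there is one more tool, called as name(argument=value, ...) on one line, values as JSON. play_rows: Moves the arm, as the interface text tells. Its arguments: {"type":"object","properties":{"motion":{"type":"array","items":{"type":"array","items":{"type":"number"}}},"newtons":{"type":"number"}},"required":["motion"]}

```bash
mkdir -p pics
cat > h.py <<'E'
import numpy as np, cv2
from rig import manip
def snap(n,f=None):
    d=manip.get_image(n)
    if f: cv2.imwrite('pics/'+f,d['img'][:,:,::-1])
    np.savez('/tmp/%s.npz'%n,**d)
    return d
def pts(d):
    z=d['range_z'].astype(float); v,u=np.mgrid[:z.shape[0],:z.shape[1]]
    c=np.stack([(u-d['cx'])/d['fx']*z,(v-d['cy'])/d['fy']*z,z],-1)
    return (c-d['t'])@d['R']   # R^T (c-t)
E
python3 - <<'E'
from h import *
print(manip.get_state())
snap('top','top0.png');snap('side','side0.png')
E
```

```text
{'clock': 0.0, 'qpos': array([ 1.15000484e+00,  2.76597080e-01,  1.50615894e+00,  1.97761666e-05,
        1.36071773e+00, -1.20998360e-01]), 'qd': array([ 2.21947413e-04, -4.95892282e-05,  1.86794327e-03,  9.58539344e-05,
        1.45709654e-03, -7.14587707e-04]), 'effort': array([-1.29354245e-03, -4.16777980e+01, -2.45799494e+01, -5.72344125e-04,
        1.14522668e-02,  1.29561283e-05]), 'position': array([0.16958277, 0.54885126, 0.23042826]), 'ee_rot': array([-2.61000613e-04,  1.49337839e-01,  9.88785783e-01, -9.03659272e-04]), 'contact_force': array([ 0.33473086, -0.06794337, -0.41237025]), 'moment': array([ 0.0389944 ,  0.00119041, -0.03430339]), 'gripper_force': 0.0, 'width': 0.08515277532373412}
```

View pics/top0.png

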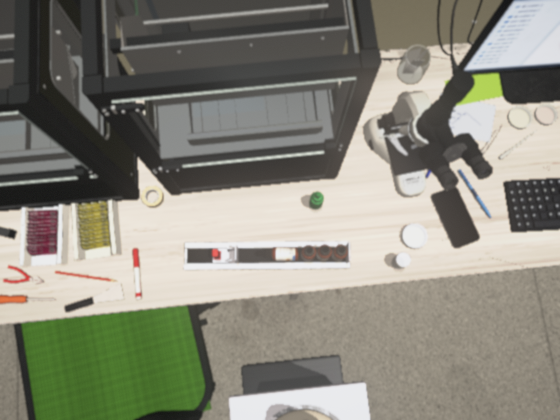

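View pics/side0.png

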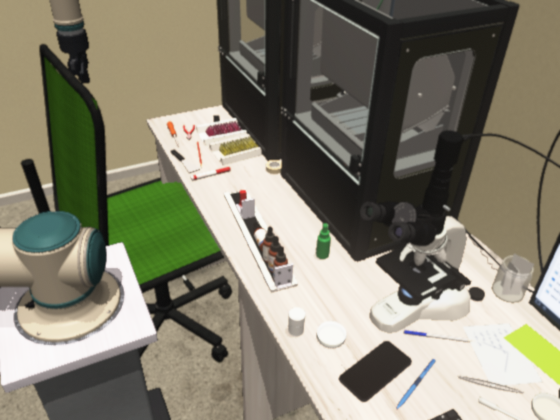

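The top view shows the lane horizontal at rows 242–268, cols 185–350. Its end stop is on the right (348), with caps at ~308, 325 and 341. The fallen bottle's label is at ~285 and the follower's red handle at ~218. The green look-alike is at (317,200). Next I'll measure with depth.

Run:
```python
from h import *
d=dict(np.load('/tmp/top.npz')); P=pts(d); img=d['img']
print('cam',-d['R'].T@d['t'],d['fx'])
for u,v in [(187,244),(187,266),(347,244),(347,266),(200,255),(260,255),(218,255),(285,255),(308,254),(325,254),(341,254),(317,200),(414,236),(400,261),(137,270),(152,197),(450,300)]: print(u,v,P[v,u].round(4))
# rack outline: points with z 0.006..0.016
m=(P[...,2]>.007)&(P[...,2]<.0145); m[:238]=0;m[273:]=0;m[:,:175]=0;m[:,360:]=0
q=P[m][:,:2]; r=cv2.minAreaRect(q.astype(np.float32)); print(r, m.sum())
w=img.astype(int).min(-1)
cv2.imwrite('pics/topc.png',cv2.resize(img[232:278,180:358,::-1],None,fx=4.4,fy=4.4,interpolation=cv2.INTER_CUBIC))
d=dict(np.load('/tmp/side.npz'));img=d['img']
cv2.imwrite('pics/sidec.png',cv2.resize(img[180:300,210:350,::-1],None,fx=5,fy=5,interpolation=cv2.INTER_CUBIC))
```

```text
cam [0.30300861 0.02350793 1.22656282] 506.39382094721697
187 244 [0.5126 0.2268 0.0112]
187 266 [0.4596 0.2307 0.009 ]
347 244 [ 0.467  -0.1534  0.0485]
347 266 [ 0.4192 -0.1519  0.0118]
200 255 [0.4822 0.197  0.0134]
260 255 [0.4658 0.053  0.0233]
218 255 [0.4715 0.1493 0.0565]
285 255 [ 0.4568 -0.0059  0.0448]
308 254 [ 0.4483 -0.0569  0.0858]
325 254 [ 0.4445 -0.0954  0.0845]
341 254 [ 0.4405 -0.1313  0.0856]
317 200 [ 0.5734 -0.0932  0.0765]
414 236 [ 0.4734 -0.321   0.0208]
400 261 [ 0.414  -0.2702  0.0523]
137 270 [0.462  0.3499 0.0123]
152 197 [ 0.6428  0.3084 -0.0032]
450 300 [ 0.3207 -0.641  -0.7547]
((0.4645654261112213, 0.03791418671607971), (0.3980356752872467, 0.069087915122509), 84.57752227783203) 2498
```

View pics/topc.png

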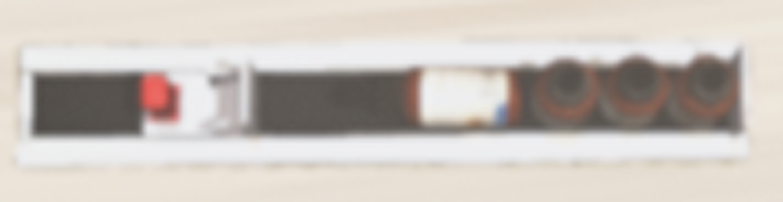

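View pics/sidec.png

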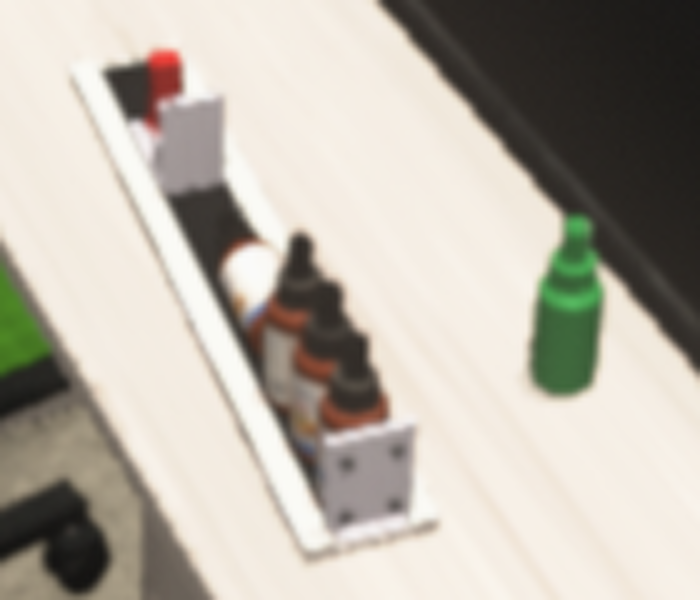

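```bash
cat >> h.py <<'E'
from scipy.spatial.transform import Rotation as Ro
A=np.radians(-5.42); RX=np.array([np.cos(A),np.sin(A)]); RY=np.array([-np.sin(A),np.cos(A)]); O=np.array([.4646,.0379])
def toR(P): q=P[...,:2]-O; return np.stack([q@RX,q@RY,P[...,2]],-1)
def W(x,y): return O+x*RX+y*RY
def plan(x,y,z,yaw=True):
    "shift in tool units to rack-frame x,y, world z (TCP); turn in 10deg"
    s=manip.get_state(); w,a,b,c=s['ee_rot']; R=Ro.from_quat([a,b,c,w]).as_matrix()
    T=np.array([*W(x,y),z]); sh=R.T@(T-s['position'])/.04
    cur=np.arctan2(R[1,1],R[0,1]); d=np.degrees((A-cur+np.pi/2)%np.pi-np.pi/2)
    print('shift',sh.round(3),'turn',round(-d/10,3),'tcp rack',toR(s['position']).round(4),'clk',s['clock'])
E
python3 - <<'E'
from h import *
d=dict(np.load('/tmp/top.npz')); P=toR(pts(d)); img=d['img'].astype(int)
box=(abs(P[...,0])<.05)&(abs(P[...,1])<.22)
# edges of lip
for y in (-.15,-.05,.05,.15):
    m=box&(abs(P[...,1]-y)<.03)&(P[...,2]>.007)&(P[...,2]<.016)&(img.min(-1)>200); print('lip x',y,np.percentile(P[m][:,0],[1,99]).round(4))
m=box&(abs(P[...,0])<.04)&(img.min(-1)>190)&(P[...,2]>.006)&(P[...,2]<.016);print('y ext',P[m][:,1].min(),P[m][:,1].max())
m=box&(P[...,2]>.045)
red=box&(img[...,0]>150)&(img[...,1]<90)
for z0 in(.05,.06): q=P[red&(P[...,2]>z0)]; print('red',len(q),q.mean(0),q.min(0),q.max(0))
q=P[box&(P[...,2]>.055)&(P[...,1]>.03)&(P[...,1]<.13)&~red]; print('face',len(q),q.min(0),q.max(0))
for a,b in [(-.195,-.155),(-.155,-.118),(-.118,-.08)]:
    q=P[box&(P[...,2]>.09)&(P[...,1]>a)&(P[...,1]<b)]; print('bulb',len(q),q.mean(0).round(4),q[:,1].min(),q[:,1].max(),q[:,2].max())
print('centre profile along y')
for y in np.arange(-.085,.09,.005):
    q=P[box&(abs(P[...,1]-y)<.0025)&(abs(P[...,0])<.025)]
    t=q[q[:,2]>q[:,2].max()-.006] if len(q) else q
    print(round(y,3),q[:,2].max().round(4),t[:,0].mean().round(4))
E
```

```text
lip x -0.15 [-0.0317  0.0342]
lip x -0.05 [-0.0309  0.033 ]
lip x 0.05 [-0.032   0.0338]
lip x 0.15 [-0.0313  0.0326]
y ext -0.19900622820752065 0.19902962921503883
red 13 [-0.00096621  0.11865268  0.06117296] [-0.00724209  0.11145984  0.05413502] [0.00792538 0.1254179  0.06656018]
red 9 [-0.00264133  0.12023554  0.06321848] [-0.00724209  0.11293649  0.06018503] [0.0053244  0.1251326  0.06656018]
face 74 [-0.01675874  0.06849033  0.05560044] [0.01757264 0.12467129 0.07189235]
bulb 32 [-1.000e-04 -1.714e-01  1.041e-01] -0.17793471290955334 -0.1657966629671856 0.11036172388741981
bulb 29 [ 0.001  -0.1346  0.1043] -0.13989413651765964 -0.12883527300970193 0.11251397038241721
bulb 30 [ 1.000e-04 -9.810e-02  1.041e-01] -0.10404723527241662 -0.09283493617973923 0.11002027424306109
centre profile along y
-0.085 0.0819 -0.0006
-0.08 0.0531 0.0011
-0.075 0.0417 0.0017
-0.07 0.0412 0.0013
-0.065 0.0426 0.0023
-0.06 0.0422 0.002
-0.055 0.0458 0.0017
-0.05 0.0454 0.002
-0.045 0.0448 0.0033
-0.04 0.0457 0.0046
-0.035 0.0435 0.0029
-0.03 0.0427 0.0015
-0.025 0.0412 0.0022
-0.02 0.0429 0.0034
-0.015 0.0407 0.0028
-0.01 0.0365 0.0025
-0.005 0.0401 0.004
0.0 0.0361 0.002
0.005 0.0343 0.0039
0.01 0.0318 0.0035
0.015 0.0309 0.0041
0.02 0.032 0.004
0.025 0.0281 0.0044
0.03 0.0129 -0.0011
0.035 0.0114 -0.0012
0.04 0.0178 0.0069
0.045 0.0141 -0.0052
0.05 0.0179 -0.0082
0.055 0.0154 -0.0028
0.06 0.0133 0.0005
0.065 0.0122 0.0013
0.07 0.0719 0.002
0.075 0.0341 0.0015
0.08 0.0348 0.0009
0.085 0.0383 -0.002
```

```bash
python3 -c "
from h import *
plan(.002,.026,.13)"
```

```text
shift [-10.735  -9.377   2.526] turn 7.824 tcp rack [-0.3419  0.4809  0.2305] clk 0.1
```

play_rows(motion=[[-1.3,-1.2,0,1,45],[-2.7,-2.4,0,2,45],[-4,-3.6,0,3,45],[-5.4,-4.8,0,4,45],[-6.8,-6,0,5,45]], newtons=20)

```text
clock: 0.72
position: [0.3327, 0.2806, 0.2312]
ee_rot: [0.0, 0.555, 0.832, 0.0]
contact_force: [1.5, 0.7, -0.2]
width: 0.045
gripper_force: 0.0
```

```bash
python3 -c "
from h import *
plan(.002,.026,.13)"
```

```text
shift [-6.317  1.07   2.53 ] turn 2.795 tcp rack [-0.1543  0.2291  0.2312] clk 0.725
```

play_rows(motion=[[-1.4,0.2,0.5,1,45],[-2.8,0.4,1,2,45],[-4.2,0.6,1.5,2.82,45],[-5.1,0.84,2,2.82,45],[-5.1,0.84,2,2.82,45]])

```text
clock: 1.35
position: [0.4424, 0.1053, 0.1497]
ee_rot: [-0.001, 0.741, 0.672, -0.001]
contact_force: [-1.0, 0.2, -0.5]
width: 0.0448
gripper_force: 0.0
```

```bash
python3 -c "
from h import *
plan(.002,.026,.0195)
d=snap('wrist','w1.png')
print(d['fx'],d['cx'],d['cy'],d['R'],d['t'])"
```

```text
shift [-0.971  0.774  3.252] turn -0.019 tcp rack [-0.0284  0.0651  0.1497] clk 1.35
325.19226210127806 284.2623429003511 204.08147642495766 [[ 0.99528115 -0.09698937 -0.00291601]
 [-0.09069748 -0.94055584  0.32730517]
 [-0.03448779 -0.32549619 -0.94491419]] [-0.4297182   0.12319014  0.3530924 ]
```

View pics/w1.png

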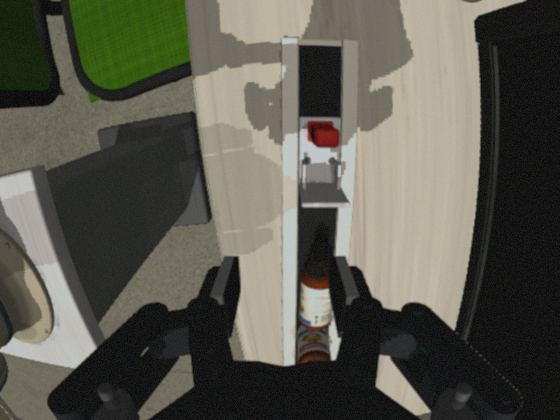

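The wrist view shows the lane running vertically. The fallen bottle's bulb tip is at about (320,225), its collar at (317,270) and its label at (316,305). The follower plate is at row ~195. I'll back-project those points.

```bash
cat >> h.py <<'E'
def wpts(d):
    z=d['range_z'].astype(float); v,u=np.mgrid[:z.shape[0],:z.shape[1]]
    a=(u-d['cx'])/d['fx'];b=(v-d['cy'])/d['fy'];r=np.hypot(a,b)+1e-9;k=np.tan(r)/r
    return (np.stack([a*k*z,b*k*z,z],-1)-d['t'])@d['R']
E
python3 - <<'E'
from h import *
d=dict(np.load('/tmp/wrist.npz')); P=toR(wpts(d)); img=d['img']
for v in range(208,330,6):
    q=P[v,296:340]; m=(q[:,2]>.017)&(abs(q[:,0])<.019)
    if m.sum(): t=q[m]; print(v,'n',m.sum(),'y',np.median(t[:,1]).round(4),'x',t[:,0].min().round(4),t[:,0].max().round(4),'z',t[:,2].max().round(4))
for v,u in [(128,290),(128,350),(230,290),(230,347),(128,322),(203,325),(190,325)]: print(v,u,P[v,u].round(4),img[v,u])
E
```

```text
238 n 11 y 0.025 x 0.0 0.0089 z 0.0276
244 n 13 y 0.0204 x -0.0009 0.0098 z 0.0314
250 n 13 y 0.0141 x -0.0005 0.0104 z 0.0314
256 n 29 y 0.0077 x -0.0059 0.0137 z 0.1562
262 n 32 y 0.0031 x -0.0067 0.0126 z 0.1624
268 n 33 y -0.0018 x -0.0075 0.0124 z 0.168
274 n 38 y -0.0084 x -0.0119 0.012 z 0.173
280 n 39 y -0.0133 x -0.0128 0.0116 z 0.1783
286 n 39 y -0.0183 x -0.0128 0.0117 z 0.1806
292 n 40 y -0.0248 x -0.0135 0.0112 z 0.1825
298 n 40 y -0.0314 x -0.0134 0.0139 z 0.182
304 n 39 y -0.0394 x -0.0134 0.0157 z 0.1851
310 n 40 y -0.047 x -0.014 0.0175 z 0.1858
316 n 40 y -0.0545 x -0.0139 0.0186 z 0.1869
322 n 34 y -0.0621 x -0.0128 0.017 z 0.1856
328 n 30 y -0.0703 x -0.0131 0.0111 z 0.1895
128 290 [-0.0237  0.1212  0.0112] [145 138 127]
128 350 [0.0284 0.1221 0.0121] [143 135 123]
230 290 [-0.0235  0.0265  0.0121] [192 198 194]
230 347 [0.0308 0.026  0.0119] [192 199 189]
128 322 [-0.0015  0.1262  0.059 ] [77 22 21]
203 325 [0.0011 0.0726 0.0683] [151 147 144]
190 325 [0.0048 0.073  0.0365] [76 74 72]
```

play_rows(motion=[[-0.5,0.5,1,0,40],[-0.87,0.84,2,0,35],[-0.87,0.84,2.9,0,30],[-0.87,0.84,3.1,0,30],[-0.87,0.84,3.1,0,30]])

```text
clock: 2.02
position: [0.4723, 0.0705, 0.0278]
ee_rot: [-0.0, 0.739, 0.674, 0.0]
contact_force: [0.6, -0.3, -0.4]
width: 0.0301
gripper_force: 0.0
```

```bash
python3 -c "
from h import *
plan(.0045,.030,.0155)"
```

```text
shift [-0.079 -0.003  0.308] turn 0.012 tcp rack [0.0046 0.0332 0.0278] clk 2.025
```

play_rows(motion=[[-0.08,0,0.31,0,30],[-0.08,0,0.31,0,20],[-0.08,0,0.31,0,12],[-0.08,0,0.31,0,8],[-0.08,0,0.31,0,8]], newtons=20)

```text
clock: 2.65
position: [0.4724, 0.0665, 0.0152]
ee_rot: [0.0, 0.74, 0.673, 0.0]
contact_force: [0.0, 1.0, 0.7]
width: 0.0101
gripper_force: 19.5
```

play_rows(motion=[[0,0,0,0,8],[0,0,0,0,8]])

```text
clock: 2.9
position: [0.4723, 0.0665, 0.015]
ee_rot: [0.0, 0.74, 0.673, 0.0]
contact_force: [0.2, 0.6, 0.9]
width: 0.0101
gripper_force: 19.5
```

play_rows(motion=[[0,0,-0.3,0,8],[0,0,-0.6,0,8],[0,0,-0.9,0,8],[0,0,-1.2,0,8],[0,0,-1.2,0,8]])

```text
clock: 3.52
position: [0.473, 0.0664, 0.0642]
ee_rot: [0.001, 0.739, 0.673, 0.001]
contact_force: [-0.6, 0.5, -2.3]
width: 0.0098
gripper_force: 19.5
```

Run:
```python
from h import *
d=snap('side'); i=d['img'][140:300,190:350,::-1]
d=snap('wrist'); j=d['img'][150:370,200:440,::-1]
cv2.imwrite('pics/l1.png',np.hstack([cv2.resize(i,(400,400),interpolation=2),cv2.resize(j,(400,400),interpolation=2)]))
```

```text
(no output)
```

View pics/l1.png

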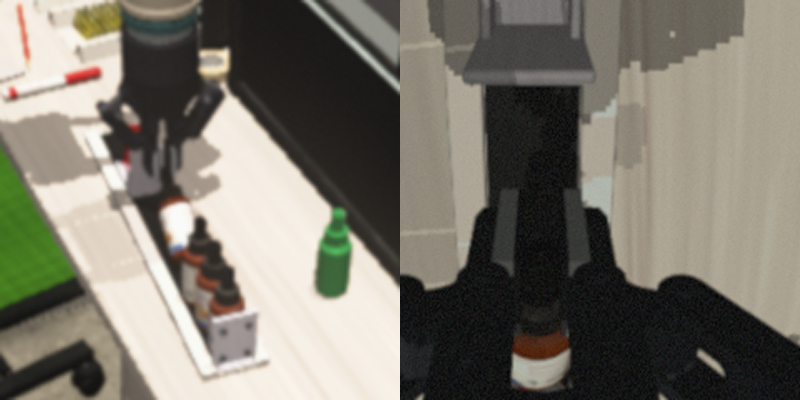

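The bulb is held in the fingers and the brown body hangs below toward bottle_c, visible at (540,355) in the right panel. I'll get its tilt from depth.

```bash
cat >> h.py <<'E'
def tilt():
    d=snap('wrist'); P=toR(wpts(d)); s=d['img'].astype(int)
    for v in range(280,420,6):
        q=P[v,240:340]; m=(q[:,2]>.012)&(abs(q[:,0]-.003)<.006)&(q[:,2]<.16)
        if m.sum()>2: t=q[m]; print(v,'y',np.median(t[:,1]).round(4),'z',np.median(t[:,2]).round(4),'x',np.median(t[:,0]).round(4),s[v,240:340][m].mean(0).round())
    d=snap('top'); P=toR(pts(d))
    for y in np.arange(-.085,.02,.005):
        q=P[(abs(P[...,1]-y)<.0025)&(abs(P[...,0])<.014)]; print(round(y,3),q[:,2].max().round(4),end='; ')
    print(manip.get_state()['contact_force'],manip.get_state()['clock'])
E
python3 -c "
from h import *
tilt()"
```

```text
280 y 0.04 z 0.0905 x -0.0012 [31. 30. 30.]
286 y 0.0259 z 0.0736 x 0.0022 [19. 19. 18.]
292 y 0.0244 z 0.0766 x 0.0025 [21. 20. 20.]
298 y 0.0217 z 0.0777 x 0.0022 [24. 25. 24.]
304 y 0.0185 z 0.0783 x 0.0017 [17. 17. 16.]
310 y 0.0124 z 0.0752 x 0.0013 [19. 19. 18.]
316 y 0.004 z 0.0696 x 0.0012 [19. 19. 19.]
322 y 0.0009 z 0.0709 x 0.0009 [27. 28. 24.]
328 y -0.0036 z 0.0707 x 0.0 [23. 22. 21.]
334 y -0.0118 z 0.0665 x -0.0005 [40. 30. 26.]
340 y -0.0166 z 0.0663 x 0.0007 [66. 36. 21.]
346 y -0.0222 z 0.0656 x 0.0006 [69. 46. 35.]
352 y -0.0332 z 0.0597 x -0.0009 [119. 117. 109.]
358 y -0.0488 z 0.05 x -0.0003 [116. 116. 107.]
364 y 0.0387 z 0.1367 x 0.0012 [46. 39. 35.]
370 y 0.0396 z 0.1399 x 0.0027 [19. 20. 20.]
376 y 0.0399 z 0.1426 x 0.0026 [17. 18. 18.]
382 y 0.0399 z 0.145 x 0.0026 [18. 19. 20.]
388 y 0.0401 z 0.1473 x 0.0027 [18. 20. 19.]
394 y 0.04 z 0.1494 x 0.0025 [18. 19. 19.]
400 y 0.0401 z 0.1516 x 0.0025 [18. 18. 19.]
406 y 0.0401 z 0.1537 x 0.0025 [16. 17. 18.]
412 y 0.0402 z 0.1558 x 0.003 [19. 20. 20.]
418 y 0.04 z 0.1576 x 0.0031 [18. 19. 19.]
-0.085 0.0834; -0.08 0.0529; -0.075 0.0114; -0.07 0.0408; -0.065 0.0449; -0.06 0.047; -0.055 0.0504; -0.05 0.0522; -0.045 0.0559; -0.04 0.0586; -0.035 0.4537; -0.03 0.4675; -0.025 0.4706; -0.02 0.4716; -0.015 0.4706; -0.01 0.4711; -0.005 0.4683; 0.0 0.4671; 0.005 0.4688; 0.01 0.4679; 0.015 0.4678; [ 0.23352527 -1.24575106 -0.13483889] 3.725
```

It has pivoted to ~29° under gravity with its base edge on the floor, so I'll keep lifting.

play_rows(motion=[[0,0,-0.25,0,8],[0,0,-0.5,0,8],[0,0,-0.75,0,8],[0,0,-1.0,0,8],[0,0,-1.25,0,8]])

```text
clock: 4.35
position: [0.4722, 0.0664, 0.1138]
ee_rot: [0.0, 0.739, 0.673, 0.0]
contact_force: [0.2, 0.2, -1.4]
width: 0.0096
gripper_force: 19.5
```

play_rows(motion=[[0,0,0,0,8],[0,0,0,0,8],[0,0,0,0,8]])

```text
clock: 4.72
position: [0.4717, 0.0664, 0.1125]
ee_rot: [-0.0, 0.739, 0.673, -0.0]
contact_force: [0.8, -0.0, -0.8]
width: 0.0098
gripper_force: 19.5
```

Run:
```python
from h import *
plan(.0015,.03,.1)
tilt()
d=snap('side'); i=d['img'][140:300,190:350,::-1]
cv2.imwrite('pics/l2.png',cv2.resize(i,(500,500),interpolation=2))
```

```text
shift [ 0.024 -0.072  0.312] turn 0.004 tcp rack [0.0044 0.029  0.1125] clk 4.725
280 y 0.0399 z 0.1398 x -0.0013 [29. 32. 30.]
286 y 0.0254 z 0.1224 x 0.0024 [18. 20. 19.]
292 y 0.0242 z 0.1258 x 0.0022 [20. 20. 18.]
298 y 0.0216 z 0.1271 x 0.0022 [23. 24. 23.]
304 y 0.018 z 0.1271 x 0.0017 [18. 19. 19.]
310 y 0.0118 z 0.1239 x 0.0016 [19. 19. 18.]
316 y 0.0034 z 0.1184 x 0.0017 [21. 21. 20.]
322 y 0.0004 z 0.1198 x 0.0017 [32. 32. 29.]
328 y -0.0055 z 0.118 x 0.0016 [25. 24. 23.]
334 y -0.0141 z 0.1134 x 0.0012 [70. 45. 32.]
340 y -0.0178 z 0.1146 x 0.0026 [82. 39. 16.]
346 y -0.0272 z 0.11 x 0.0029 [171. 168. 155.]
352 y -0.0427 z 0.0998 x 0.0024 [173. 171. 157.]
358 y -0.0646 z 0.0844 x 0.0029 [110.  95.  82.]
364 y -0.0878 z 0.0691 x 0.0036 [52. 33. 23.]
-0.085 0.082; -0.08 0.049; -0.075 0.0125; -0.07 0.0124; -0.065 0.0863; -0.06 0.0914; -0.055 0.0961; -0.05 0.1; -0.045 0.103; -0.04 0.4858; -0.035 0.5048; -0.03 0.5174; -0.025 0.5209; -0.02 0.5211; -0.015 0.5218; -0.01 0.5187; -0.005 0.5175; 0.0 0.5178; 0.005 0.5185; 0.01 0.5169; 0.015 0.5174; [-0.15923382  0.37415032 -0.78270582] 4.825
```

View pics/l2.png

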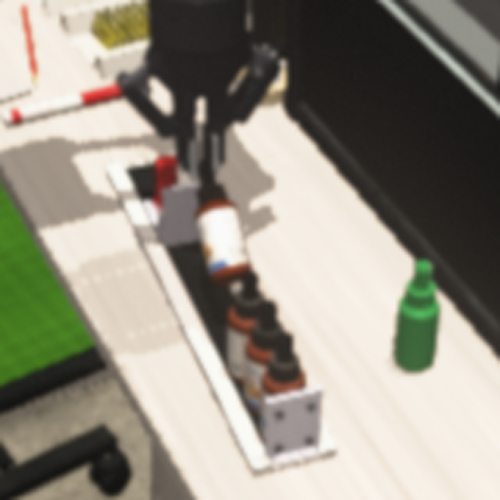

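It now hangs at ~40° and sticks there. I'll lower it so the base would just clear the floor when upright, then ease the fingers in small steps so it swings down.

play_rows(motion=[[0,0,0.15,0,8],[0,0,0.3,0,9],[0,0,0.3,0,9.5],[0,0,0.3,0,9.5]])

```text
clock: 5.38
position: [0.4721, 0.0664, 0.1008]
ee_rot: [-0.0, 0.739, 0.673, -0.0]
contact_force: [-0.6, -0.3, -1.5]
width: 0.0098
gripper_force: 19.5
```

play_rows(motion=[[0,0,0,0,9.7],[0,0,0,0,9.8],[0,0,0,0,9.8]])

```text
clock: 5.75
position: [0.4722, 0.0664, 0.101]
ee_rot: [0.0, 0.739, 0.673, 0.0]
contact_force: [0.2, 0.8, -0.2]
width: 0.0098
gripper_force: 19.5
```

Run:
```python
from h import *
plan(.0015,.03,.1)
tilt()
```

```text
shift [ 0.022 -0.084  0.025] turn 0.004 tcp rack [0.0049 0.0291 0.101 ] clk 5.75
280 y 0.0401 z 0.1285 x -0.0011 [32. 32. 32.]
286 y 0.0257 z 0.1113 x 0.0021 [22. 21. 20.]
292 y 0.0244 z 0.1146 x 0.0021 [21. 21. 22.]
298 y 0.0217 z 0.1158 x 0.0024 [24. 24. 24.]
304 y 0.0184 z 0.1161 x 0.0013 [19. 20. 18.]
310 y 0.0121 z 0.1128 x 0.0015 [19. 19. 18.]
316 y 0.0034 z 0.1068 x 0.0008 [20. 21. 20.]
322 y 0.0006 z 0.1086 x 0.0008 [30. 30. 28.]
328 y -0.0047 z 0.1073 x 0.0012 [26. 25. 23.]
334 y -0.0138 z 0.1022 x 0.0011 [65. 42. 29.]
340 y -0.0177 z 0.1032 x 0.0019 [77. 37. 16.]
346 y -0.0261 z 0.0996 x 0.0021 [152. 148. 136.]
352 y -0.041 z 0.09 x 0.0019 [152. 152. 139.]
358 y -0.0608 z 0.0765 x 0.002 [121. 114. 103.]
364 y -0.0823 z 0.0626 x 0.0041 [39. 22. 14.]
-0.085 0.0838; -0.08 0.0536; -0.075 0.0111; -0.07 0.0124; -0.065 0.0734; -0.06 0.0791; -0.055 0.0866; -0.05 0.0868; -0.045 0.0925; -0.04 0.4723; -0.035 0.4935; -0.03 0.5047; -0.025 0.5095; -0.02 0.5104; -0.015 0.5107; -0.01 0.5052; -0.005 0.5072; 0.0 0.5058; 0.005 0.5072; 0.01 0.5065; 0.015 0.5073; [ 0.40323207 -1.09450315 -0.99570081] 5.85
```

Grip force doesn't drop with a small opening. Instead I'll use inertia: quick upward jerks with slow returns ratchet the bottle down.

play_rows(motion=[[0,0,-1.5,0,8],[0,0,-1.5,0,8],[0,0,-1.2,0,8],[0,0,-0.8,0,8],[0,0,-0.4,0,8]])

```text
clock: 6.48
position: [0.4703, 0.0664, 0.1142]
ee_rot: [-0.001, 0.739, 0.673, -0.001]
contact_force: [0.3, 0.3, -1.0]
width: 0.0096
gripper_force: 19.7
```

play_rows(motion=[[0,0,0.4,0,8],[0,0,0.4,0,8],[0,0,-1.1,0,8],[0,0,-1.1,0,8],[0,0,-0.7,0,8]])

```text
clock: 7.1
position: [0.4731, 0.0664, 0.1458]
ee_rot: [0.001, 0.739, 0.673, 0.001]
contact_force: [-0.4, -0.4, -1.1]
width: 0.0091
gripper_force: 19.9
```

Run:
```python
from h import *
plan(.0015,.03,.1)
tilt()
```

```text
shift [ 0.02  -0.112  1.144] turn 0.005 tcp rack [0.0058 0.0292 0.1458] clk 7.1
280 y 0.0165 z 0.1359 x 0.0044 [31. 32. 28.]
286 y 0.024 z 0.1533 x 0.0047 [14. 14. 15.]
292 y 0.0233 z 0.1575 x 0.0049 [15. 16. 15.]
298 y 0.021 z 0.1593 x 0.003 [19. 16. 18.]
304 y 0.0176 z 0.1597 x 0.003 [19. 19. 19.]
310 y 0.0016 z 0.1439 x 0.0044 [47. 45. 42.]
316 y -0.0131 z 0.1309 x 0.004 [88. 52. 35.]
322 y -0.0812 z 0.055 x 0.0034 [70. 60. 58.]
328 y -0.0816 z 0.0631 x 0.003 [42. 21. 13.]
334 y -0.0842 z 0.0685 x 0.003 [72. 44. 32.]
340 y -0.0872 z 0.0732 x 0.003 [19. 17. 16.]
346 y -0.0871 z 0.0811 x 0.003 [17. 17. 16.]
352 y -0.0908 z 0.085 x 0.003 [35. 34. 30.]
358 y -0.0929 z 0.0903 x 0.0031 [23. 22. 21.]
364 y -0.0931 z 0.0973 x 0.0043 [26. 21. 17.]
-0.085 0.0832; -0.08 0.0502; -0.075 0.0122; -0.07 0.0166; -0.065 0.0133; -0.06 0.0114; -0.055 0.0097; -0.05 0.0108; -0.045 0.0128; -0.04 0.5215; -0.035 0.5346; -0.03 0.5476; -0.025 0.551; -0.02 0.5511; -0.015 0.5518; -0.01 0.547; -0.005 0.5475; 0.0 0.5481; 0.005 0.5476; 0.01 0.548; 0.015 0.5479; [-0.73008792  0.57608784 -1.19131546] 7.2
```

Run:
```python
from h import *
d=snap('side'); i=d['img'][140:300,190:350,::-1]
cv2.imwrite('pics/l3.png',cv2.resize(i,(560,560),interpolation=2))
P=toR(pts(d)); im=d['img'].astype(int)
m=(abs(P[...,0]-.004)<.025)&(P[...,1]<.06)&(P[...,1]>-.075)&(P[...,2]>.02)&(P[...,2]<.17)
v,u=np.where(m)
for r in range(v.min(),v.max(),3):
    q=P[r][m[r]]
    if len(q): print(r,u[v==r].min(),u[v==r].max(),q.mean(0).round(4),im[r][m[r]].mean(0).round())
```

```text
174 254 254 [0.0086 0.0325 0.168 ] [127. 116. 107.]
177 245 260 [0.005  0.0224 0.1664] [83. 78. 74.]
180 245 260 [0.0005 0.0199 0.1603] [78. 74. 70.]
183 246 258 [-0.0016  0.0172  0.1538] [79. 74. 70.]
186 249 257 [-0.0007  0.0127  0.1478] [80. 75. 69.]
189 253 257 [0.0027 0.0076 0.1415] [55. 49. 45.]
192 251 259 [0.0007 0.0017 0.1371] [57. 51. 45.]
195 251 260 [ 0.0005 -0.0025  0.1311] [57. 50. 45.]
198 250 262 [ 0.0003 -0.0067  0.1251] [122.  71.  53.]
201 250 262 [-0.0014 -0.0118  0.12  ] [143. 110.  95.]
204 250 263 [-0.0013 -0.0154  0.1135] [215. 205. 194.]
207 250 263 [-0.0026 -0.0189  0.1073] [209. 200. 189.]
210 251 263 [-0.0027 -0.023   0.1011] [214. 204. 191.]
213 251 264 [-0.0023 -0.0255  0.0938] [203. 188. 171.]
216 251 264 [-0.0038 -0.0297  0.088 ] [190. 179. 167.]
219 252 264 [-0.0032 -0.0317  0.0801] [143. 139. 144.]
222 252 262 [-0.0068 -0.0348  0.074 ] [95. 65. 54.]
```

View pics/l3.png

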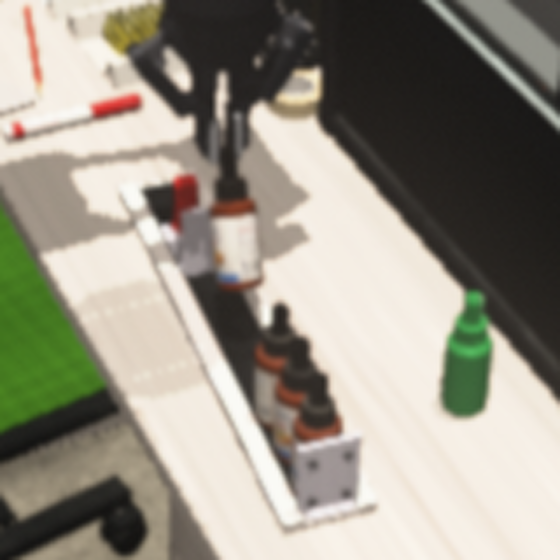

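The lean is now ~27° from vertical, still held by the bulb. I'll lower it to the floor and swing it over its base edge with a −y arc.

play_rows(motion=[[0,-0.05,0.4,0,8],[0,-0.11,0.8,0,8],[0,-0.11,1.1,0,8],[0,-0.11,1.2,0,8],[0,-0.11,1.25,0,8]])

```text
clock: 7.88
position: [0.4681, 0.0668, 0.0949]
ee_rot: [0.0, 0.739, 0.673, 0.0]
contact_force: [0.1, 0.3, -1.3]
width: 0.01
gripper_force: 20.1
```

play_rows(motion=[[0,0,0.03,0,8],[0,0,0.06,0,8],[0,0,0.06,0,8]])

```text
clock: 8.25
position: [0.4678, 0.0668, 0.0927]
ee_rot: [0.0, 0.739, 0.673, 0.0]
contact_force: [0.2, -0.5, -0.4]
width: 0.0097
gripper_force: 20.1
```

```bash
cat >> h.py <<'E'
def sidetilt():
    d=snap('side'); P=toR(pts(d)); im=d['img'].astype(int)
    m=(abs(P[...,0]-.002)<.025)&(P[...,1]<.06)&(P[...,1]>-.078)&(P[...,2]>.009)&(P[...,2]<.11)
    for r in range(170,260,3):
        q=P[r][m[r]]
        if len(q)>2: print(r,len(q),np.median(q,0).round(4),im[r][m[r]].mean(0).round())
    print(manip.get_state()['contact_force'])
E
python3 - <<'E'
from h import *
plan(.001,.03,.1)
sidetilt()
E
```

```text
shift [ 0.023  0.013 -0.183] turn 0.004 tcp rack [0.0005 0.0291 0.0927] clk 8.25
197 7 [0.0064 0.0197 0.1064] [71. 63. 60.]
200 12 [-0.0037  0.0162  0.1044] [74. 70. 67.]
203 8 [-0.0029  0.0118  0.0969] [68. 64. 61.]
206 5 [-0.0006  0.0059  0.0915] [54. 49. 45.]
209 10 [-0.0032 -0.0006  0.087 ] [56. 51. 46.]
212 9 [-0.0023 -0.0046  0.0811] [53. 44. 39.]
215 12 [-0.0032 -0.0101  0.0755] [120.  64.  45.]
218 14 [-0.0048 -0.0156  0.071 ] [168. 144. 130.]
221 14 [-0.0056 -0.0173  0.0641] [206. 196. 186.]
224 18 [-0.0092 -0.0217  0.0549] [212. 203. 193.]
227 16 [-0.008  -0.0262  0.0494] [210. 200. 187.]
230 17 [-0.0065 -0.0253  0.042 ] [209. 196. 181.]
233 17 [-0.0069 -0.0325  0.0367] [193. 184. 175.]
236 16 [-0.0099 -0.034   0.0289] [134. 115. 114.]
239 5 [-0.0198 -0.0249  0.0154] [167. 156. 147.]
242 3 [-0.0143 -0.0331  0.0097] [145. 140. 134.]
245 3 [-0.0014 -0.0484  0.0096] [125. 121. 116.]
248 4 [-0.0179 -0.0553  0.0101] [220. 218. 212.]
[-0.03132052 -0.69517472 -0.36237955]
```

play_rows(motion=[[0,0,0.05,0,8],[-0.27,0,0,0,8],[-0.48,0,-0.03,0,8],[-0.7,0,-0.05,0,8],[-0.85,0,-0.05,0,8]])

```text
clock: 8.93
position: [0.4646, 0.0322, 0.0946]
ee_rot: [0.0, 0.74, 0.673, 0.0]
contact_force: [-0.1, -0.4, -1.1]
width: 0.0095
gripper_force: 20.1
```

Run:
```python
from h import *
plan(.001,.03,.1)
sidetilt()
```

```text
shift [ 0.893  0.013 -0.134] turn -0.0 tcp rack [ 0.0005 -0.0057  0.0946] clk 8.925
206 10 [ 0.0055 -0.017   0.1075] [78. 74. 70.]
209 12 [-0.0039 -0.0185  0.1027] [79. 74. 71.]
212 5 [-0.0017 -0.0244  0.0967] [71. 65. 60.]
215 8 [ 0.0005 -0.0303  0.0902] [61. 55. 50.]
218 10 [-0.0016 -0.0367  0.0859] [50. 44. 40.]
221 15 [-0.0055 -0.0384  0.0787] [94. 68. 58.]
224 17 [-0.0051 -0.0452  0.0751] [114.  72.  57.]
227 18 [-0.0037 -0.0486  0.0681] [188. 178. 168.]
230 15 [-0.009  -0.0534  0.0609] [205. 196. 187.]
233 14 [-0.0101 -0.0558  0.0553] [216. 207. 196.]
236 14 [-0.0116 -0.0575  0.0475] [197. 185. 170.]
239 11 [-0.0165 -0.0622  0.0433] [198. 185. 170.]
242 9 [-0.0152 -0.0662  0.0365] [166. 165. 170.]
245 10 [-0.0167 -0.0671  0.0289] [141. 118. 112.]
251 4 [-0.0195 -0.0674  0.0097] [195. 189. 182.]
[-0.07209287 -0.60356006 -1.12194616]
```

It slid without rotating, so I'll lift it clear and jerk harder with a fast down-up reversal.

play_rows(motion=[[0.2,0,-0.4,0,8],[0.5,0,-1.2,0,8],[0.5,0,-2.6,0,8],[0.5,0,-1.1,0,8],[0.5,0,-2.6,0,8]])

```text
clock: 9.6
position: [0.4468, 0.0537, 0.1826]
ee_rot: [-0.017, 0.739, 0.673, -0.016]
contact_force: [-0.7, -0.1, -1.5]
width: 0.0097
gripper_force: 20.0
```

play_rows(motion=[[0,0,0,0,8],[0,0,1.5,0,8],[0,0,0,0,8],[0,0,0,0,8]])

```text
clock: 10.1
position: [0.4677, 0.0528, 0.1997]
ee_rot: [0.001, 0.74, 0.673, 0.001]
contact_force: [1.7, -0.2, -0.8]
width: 0.0095
gripper_force: 19.6
```

```bash
sed -i 's/P\[...,2\]<.11)/P[...,2]<.2)/' h.py
python3 - <<'E'
from h import *
plan(.001,.03,.1)
sidetilt()
E
```

```text
shift [ 0.371 -0.025  2.493] turn 0.004 tcp rack [0.0017 0.0151 0.1997] clk 10.1
173 7 [ 0.0011 -0.0016  0.1942] [83. 75. 68.]
176 10 [-0.0017 -0.008   0.1903] [63. 57. 51.]
179 11 [-0.0022 -0.0096  0.1829] [58. 49. 44.]
182 13 [-0.0009 -0.0117  0.175 ] [111.  62.  46.]
185 13 [-0.0003 -0.0161  0.1701] [109.  77.  64.]
188 14 [-0.0033 -0.0194  0.1628] [182. 170. 159.]
191 14 [-0.003  -0.0189  0.1548] [180. 168. 157.]
194 14 [-0.0032 -0.0203  0.1462] [178. 166. 153.]
197 14 [-0.0046 -0.0222  0.1383] [169. 154. 139.]
200 14 [-0.0043 -0.0223  0.1298] [154. 146. 138.]
203 13 [-0.003  -0.0245  0.1233] [106.  92.  90.]
221 5 [-0.0052  0.0549  0.0102] [169. 164. 157.]
224 5 [-0.0018  0.0397  0.0111] [174. 168. 160.]
227 4 [0.015  0.0201 0.0104] [150. 141. 132.]
230 7 [0.0198 0.0059 0.011 ] [190. 182. 173.]
233 5 [-0.0136  0.0037  0.0099] [160. 154. 145.]
236 5 [-0.0097 -0.0099  0.0105] [130. 124. 118.]
239 4 [-0.0123 -0.022   0.0107] [145. 139. 132.]
242 3 [-0.0164 -0.031   0.011 ] [185. 182. 176.]
245 4 [-0.0194 -0.0435  0.01  ] [204. 201. 194.]
251 3 [-0.0182 -0.0676  0.0108] [184. 182. 177.]
[ 0.66616432 -0.05143432 -1.57514727]
```

Lean is down to ~9°. One more jerk cycle, then measure.

play_rows(motion=[[0,0,1.5,0,8],[0,0,0,0,8],[0,0,1.5,0,8],[0,0,0,0,8],[0,0,0,0,8]])

```text
clock: 10.78
position: [0.468, 0.0528, 0.2]
ee_rot: [0.001, 0.739, 0.673, 0.002]
contact_force: [0.7, 0.0, -0.7]
width: 0.0097
gripper_force: 20.4
```

play_rows(motion=[[0,0,0,0,8],[0,0,0,0,8]])

```text
clock: 11.02
position: [0.4664, 0.0529, 0.1983]
ee_rot: [-0.0, 0.74, 0.673, -0.0]
contact_force: [0.6, -0.3, -0.9]
width: 0.0094
gripper_force: 20.2
```

Run:
```python
from h import *
plan(.001,.03,.1)
sidetilt()
d=dict(np.load('/tmp/side.npz')); i=d['img'][110:300,190:350,::-1]
cv2.imwrite('pics/l4.png',cv2.resize(i,(480,570),interpolation=2))
```

```text
shift [0.373 0.017 2.458] turn 0.004 tcp rack [0.0003 0.0151 0.1983] clk 11.025
173 5 [-0.0006 -0.0052  0.1954] [73. 67. 61.]
176 9 [-0.0022 -0.0075  0.1891] [61. 55. 49.]
179 10 [-0.0027 -0.0122  0.1841] [52. 46. 41.]
182 14 [-0.0028 -0.013   0.1753] [106.  64.  49.]
185 14 [-0.0045 -0.0175  0.171 ] [104.  64.  49.]
188 14 [-0.0051 -0.0187  0.1639] [184. 172. 161.]
191 14 [-0.0057 -0.0201  0.1564] [185. 172. 162.]
194 14 [-0.0037 -0.0215  0.1482] [183. 172. 160.]
197 14 [-0.0042 -0.0228  0.1405] [175. 160. 144.]
200 14 [-0.0054 -0.0249  0.1328] [161. 151. 141.]
203 14 [-0.0054 -0.0267  0.1242] [121. 115. 117.]
206 9 [-0.0076 -0.0272  0.116 ] [120.  99.  90.]
221 7 [-0.0003  0.0527  0.0106] [142. 137. 130.]
224 6 [0.0119 0.0352 0.0105] [152. 146. 138.]
227 3 [0.0213 0.0184 0.0101] [176. 166. 157.]
230 7 [0.0103 0.0099 0.0103] [183. 175. 167.]
233 5 [-0.0056  0.0027  0.0103] [150. 144. 136.]
236 4 [-0.0083 -0.0096  0.0099] [149. 143. 137.]
239 6 [-0.016  -0.0212  0.011 ] [154. 148. 141.]
242 5 [-0.0153 -0.035   0.0104] [154. 148. 142.]
248 3 [-0.0192 -0.0549  0.01  ] [184. 182. 178.]
251 3 [-0.0206 -0.0671  0.011 ] [248. 247. 242.]
[-0.25750221 -0.74119204 -1.31510854]
```

View pics/l4.png

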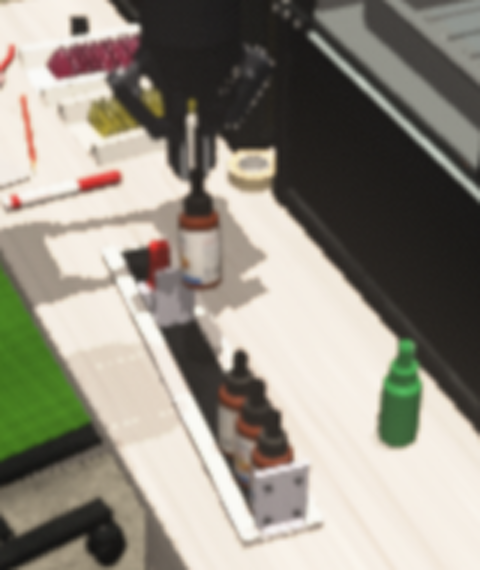

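It hangs ~11° off vertical, clear of everything. I'll carry it over behind bottle_c and lower it.

play_rows(motion=[[-0.5,0,0,0,8],[-1.12,0,0.5,0,8],[-1.12,0,1.2,0,8],[-1.12,0,1.8,0,8],[-1.12,0,2.2,0,8]])

```text
clock: 11.7
position: [0.4615, 0.0083, 0.1092]
ee_rot: [-0.001, 0.74, 0.673, -0.001]
contact_force: [-0.2, 0.1, -0.8]
width: 0.0095
gripper_force: 20.5
```

play_rows(motion=[[0,0,0.08,0,8],[0,0,0.12,0,8],[0,0,0.16,0,8],[0,0,0.16,0,8]])

```text
clock: 12.2
position: [0.4625, 0.0083, 0.1045]
ee_rot: [0.0, 0.739, 0.673, 0.0]
contact_force: [-0.4, 0.2, -0.9]
width: 0.0093
gripper_force: 19.4
```

Run:
```python
from h import *
plan(.001,-.03,.1)
sidetilt()
```

```text
shift [-0.008  0.007  0.113] turn 0.005 tcp rack [ 0.0007 -0.0297  0.1045] clk 12.2
182 15 [ 0.0087 -0.0423  0.1962] [45. 41. 39.]
185 18 [ 0.     -0.0478  0.1882] [40. 37. 35.]
188 19 [-0.0007 -0.0434  0.1789] [62. 57. 54.]
191 20 [ 0.0084 -0.0456  0.1696] [53. 49. 46.]
194 19 [ 0.008  -0.0418  0.1585] [45. 42. 40.]
197 17 [ 0.0053 -0.0419  0.1513] [50. 47. 44.]
200 15 [-0.0064 -0.0392  0.1452] [58. 54. 52.]
203 15 [-0.0037 -0.04    0.1329] [71. 67. 65.]
206 15 [-0.0033 -0.0379  0.1241] [73. 69. 67.]
209 15 [-0.0007 -0.0409  0.1169] [81. 76. 73.]
212 9 [-0.0035 -0.0461  0.1103] [77. 72. 68.]
215 6 [-0.0008 -0.0513  0.1061] [64. 59. 54.]
218 10 [-0.0009 -0.0491  0.0953] [64. 59. 53.]
221 14 [-0.0043 -0.0536  0.09  ] [74. 70. 65.]
224 17 [-0.0041 -0.0546  0.0805] [93. 67. 57.]
227 16 [-0.0081 -0.0594  0.0775] [106.  68.  54.]
230 13 [-0.0095 -0.065   0.0724] [171. 156. 144.]
233 13 [-0.0093 -0.0621  0.062 ] [166. 155. 145.]
236 10 [-0.0108 -0.0653  0.055 ] [183. 170. 157.]
239 10 [-0.0146 -0.0611  0.0432] [183. 166. 149.]
242 9 [-0.0134 -0.0651  0.0355] [153. 145. 136.]
245 9 [-0.0156 -0.0674  0.0286] [134. 127. 130.]
248 3 [-0.019  -0.0544  0.0097] [184. 177. 169.]
251 4 [-0.0195 -0.0676  0.0103] [200. 193. 185.]
[ 0.48745428  0.58201325 -0.14607602]
```

play_rows(motion=[[0,0,0.04,0,8],[0,0,0.07,0,8],[0,0,0.1,0,8],[0,0,0.1,0,8]])

```text
clock: 12.75
position: [0.4621, 0.0083, 0.1]
ee_rot: [-0.0, 0.74, 0.673, -0.0]
contact_force: [0.2, -0.9, -1.1]
width: 0.0093
gripper_force: 19.4
```

play_rows(motion=[[0,0,0.03,0,8],[0,0,0.06,0,8],[0,0,0.09,0,8],[0,0,0.09,0,8]])

```text
clock: 13.25
position: [0.4621, 0.0083, 0.0964]
ee_rot: [-0.0, 0.739, 0.673, -0.0]
contact_force: [0.6, -0.3, -1.5]
width: 0.0095
gripper_force: 19.8
```

Run:
```python
from h import *
plan(.001,-.03,.1)
sidetilt()
d=dict(np.load('/tmp/side.npz')); i=d['img'][180:290,210:320,::-1]
d=snap('wrist'); j=d['img'][180:420,170:410,::-1]
cv2.imwrite('pics/l5.png',np.hstack([cv2.resize(k,(400,400),interpolation=2) for k in(i,j)]))
```

```text
shift [-0.008  0.017 -0.091] turn 0.004 tcp rack [ 0.0003 -0.0297  0.0964] clk 13.25
179 3 [ 0.0225 -0.0434  0.1988] [36. 34. 32.]
182 15 [ 0.0085 -0.0437  0.1953] [38. 35. 33.]
185 21 [ 0.0018 -0.0468  0.1885] [42. 39. 37.]
188 18 [ 0.0004 -0.0471  0.1802] [40. 37. 35.]
191 18 [ 0.0015 -0.0457  0.1705] [50. 46. 43.]
194 18 [ 0.0074 -0.0451  0.1619] [48. 44. 42.]
197 19 [ 0.0058 -0.0421  0.1507] [46. 43. 41.]
200 16 [ 0.0059 -0.0418  0.1435] [52. 49. 46.]
203 16 [-0.0008 -0.0404  0.134 ] [70. 66. 64.]
206 16 [ 0.0008 -0.0392  0.1246] [74. 71. 68.]
209 16 [ 0.0008 -0.0378  0.1167] [77. 73. 70.]
212 14 [-0.0026 -0.0419  0.1086] [79. 75. 72.]
215 8 [-0.0038 -0.0452  0.1026] [78. 73. 69.]
218 8 [ 0.0018 -0.0471  0.0947] [88. 80. 74.]
221 12 [-0.0032 -0.0507  0.0878] [88. 84. 79.]
224 14 [-0.0043 -0.0557  0.0817] [75. 70. 65.]
227 14 [-0.0058 -0.0573  0.0739] [101.  67.  55.]
230 13 [-0.0093 -0.0632  0.0698] [102.  62.  47.]
233 14 [-0.0083 -0.0615  0.0612] [154. 144. 134.]
236 11 [-0.0105 -0.0634  0.0536] [180. 169. 160.]
239 9 [-0.0125 -0.0663  0.0455] [171. 158. 145.]
242 8 [-0.0143 -0.0653  0.0366] [168. 149. 131.]
245 8 [-0.0136 -0.0657  0.0273] [157. 150. 144.]
248 8 [-0.0141 -0.0671  0.0186] [134. 122. 122.]
251 4 [-0.0158 -0.0681  0.0104] [150. 142. 136.]
[ 0.00572335 -0.75471924 -0.32830055]
```

View pics/l5.png

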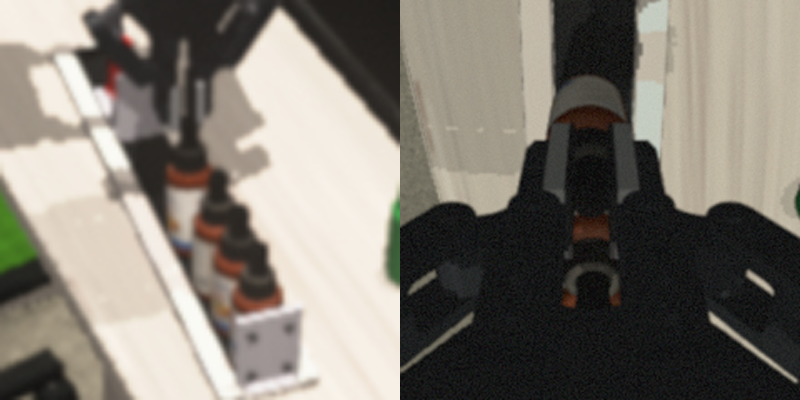

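The bottle stands nearly upright in the fingers behind bottle_c, at (185,200) in the left panel. No floor contact force yet, so I'll keep lowering.

play_rows(motion=[[0,0,0.03,0,8],[0,0,0.05,0,8],[0,0,0.05,0,8]])

```text
clock: 13.72
position: [0.4627, 0.0082, 0.0949]
ee_rot: [0.0, 0.739, 0.673, 0.0]
contact_force: [0.0, 0.6, 2.5]
width: 0.0093
gripper_force: 21.3
```

play_rows(motion=[[0,0,0.03,0,8],[0,0,0.05,0,8],[0,0,0.05,0,8]])

```text
clock: 14.1
position: [0.4644, 0.0081, 0.0945]
ee_rot: [0.002, 0.739, 0.673, 0.002]
contact_force: [-0.3, 0.6, 11.6]
width: 0.0099
gripper_force: 22.3
```

Run:
```python
from h import *
def f(n,box):
    d=snap(n); P=toR(pts(d)) if n!='wrist' else toR(wpts(d)); return P,d['img'].astype(int)
P,im=f('side',0)
m=(abs(P[...,0])<.012)&(P[...,1]<.0)&(P[...,1]>-.078)&(P[...,2]>.02)&(P[...,2]<.1)
for r in range(212,255,2):
    q=P[r][m[r]]
    if len(q)>2: print(r,len(q),np.median(q,0).round(4),q[:,1].min().round(4),im[r][m[r]].mean(0).round())
P,im=f('wrist',0)
for v in range(215,420,8):
    q=P[v,240:330]; m=(q[:,2]>.012)&(abs(q[:,0])<.006)&(q[:,2]<.12)
    if m.sum()>2: t=q[m]; print(v,np.median(t,0).round(4),im[v,240:330][m].mean(0).round())
for k in range(3): s=manip.get_state(); print(s['contact_force'],s['moment'])
```

```text
216 5 [-0.0034 -0.0412  0.0971] -0.048 [103.  96.  90.]
218 5 [ 0.0015 -0.0479  0.0947] -0.0542 [56. 51. 46.]
220 9 [-0.0008 -0.0491  0.0863] -0.0546 [63. 57. 52.]
222 9 [-0.0008 -0.0546  0.0866] -0.0565 [52. 47. 42.]
224 10 [-0.0008 -0.0546  0.0812] -0.0601 [48. 42. 38.]
226 10 [-0.0029 -0.057   0.0775] -0.0619 [60. 44. 37.]
228 8 [-0.0013 -0.0593  0.0723] -0.0611 [105.  57.  42.]
230 9 [-0.0036 -0.0629  0.0699] -0.0668 [104.  54.  37.]
232 8 [-0.0035 -0.0643  0.0651] -0.0684 [130. 104.  90.]
234 7 [-0.0072 -0.0652  0.0597] -0.0692 [195. 183. 172.]
236 7 [-0.0079 -0.066   0.0553] -0.0702 [194. 182. 171.]
238 5 [-0.0075 -0.0656  0.0472] -0.07 [198. 187. 174.]
240 4 [-0.0091 -0.0675  0.0429] -0.0678 [193. 180. 164.]
242 3 [-0.0094 -0.0686  0.038 ] -0.0723 [184. 170. 155.]
244 3 [-0.0076 -0.0692  0.0327] -0.0744 [176. 164. 151.]
246 3 [-0.0087 -0.07    0.0265] -0.0702 [145. 142. 142.]
231 [ 0.     -0.0373  0.029 ] [77. 74. 67.]
239 [ 0.0002 -0.033   0.0513] [76. 74. 67.]
247 [-0.0001 -0.0319  0.0647] [44. 22. 14.]
255 [-0.0009 -0.035   0.069 ] [52. 36. 28.]
263 [-0.0008 -0.0338  0.0807] [27. 27. 25.]
271 [-0.001  -0.0362  0.0852] [35. 34. 33.]
279 [ 0.0014 -0.0372  0.0919] [15. 15. 15.]
287 [ 0.0017 -0.0357  0.1017] [16. 15. 15.]
295 [ 0.0017 -0.0375  0.1062] [18. 18. 17.]
303 [ 0.0017 -0.0402  0.1091] [19. 20. 18.]
311 [ 0.0007 -0.0818  0.062 ] [40. 22. 14.]
319 [ 0.001  -0.0837  0.0683] [67. 39. 28.]
327 [ 0.001  -0.0872  0.0724] [19. 19. 18.]
335 [ 0.0001 -0.0872  0.0804] [19. 19. 17.]
343 [ 0.0001 -0.09    0.085 ] [54. 52. 46.]
351 [ 0.0001 -0.0924  0.0898] [18. 18. 17.]
359 [ 0.0001 -0.0926  0.0968] [19. 18. 16.]
[-0.16592135  0.86391823 12.91562004] [0.04378682 0.0956769  0.01677941]
[-0.16592135  0.86391823 12.91562004] [0.04378682 0.0956769  0.01677941]
[-0.16592135  0.86391823 12.91562004] [0.04378682 0.0956769  0.01677941]
```

Contact at ~12 N and lean ~8°. I'll ease the press and nudge the top −y to level it before release.

play_rows(motion=[[0,0,-0.03,0,8],[-0.1,0,-0.03,0,8],[-0.2,0,-0.03,0,8],[-0.25,0,-0.02,0,8],[-0.25,0,-0.02,0,8]])

```text
clock: 14.82
position: [0.4624, -0.0022, 0.0945]
ee_rot: [0.001, 0.74, 0.673, 0.001]
contact_force: [-1.2, -0.2, 10.1]
width: 0.0096
gripper_force: 21.9
```

```bash
cat >> h.py <<'E'
def wt():
    d=snap('wrist'); P=toR(wpts(d)); im=d['img'].astype(int)
    for v in range(215,420,6):
        q=P[v,240:330]; m=(q[:,2]>.012)&(abs(q[:,0])<.006)&(q[:,2]<.12)
        if m.sum()>2: t=q[m]; print(v,np.median(t,0).round(4),im[v,240:330][m].mean(0).round())
    print(manip.get_state()['contact_force'])
E
python3 -c "
from h import *
plan(.001,-.04,.1);wt()"
```

```text
shift [ 0.003 -0.014 -0.137] turn 0.004 tcp rack [ 0.0016 -0.0401  0.0945] clk 14.825
215 [-0.0002 -0.0404  0.0171] [79. 76. 68.]
221 [ 0.0002 -0.0397  0.0303] [82. 80. 72.]
227 [-0.0001 -0.039   0.0423] [83. 80. 72.]
233 [-0.     -0.0387  0.0525] [82. 80. 72.]
239 [ 0.     -0.038   0.0629] [42. 24. 14.]
245 [ 0.0003 -0.0396  0.0676] [54. 30. 19.]
251 [ 0.0001 -0.0427  0.0693] [54. 32. 23.]
257 [-0.0005 -0.0424  0.0771] [22. 22. 21.]
263 [-0.001  -0.0425  0.0837] [24. 23. 22.]
269 [-0.0007 -0.0454  0.0852] [33. 32. 30.]
275 [-0.0009 -0.0473  0.0883] [22. 22. 22.]
281 [ 0.0007 -0.0465  0.0955] [14. 15. 15.]
287 [ 0.0012 -0.0465  0.1011] [16. 15. 16.]
293 [ 0.0012 -0.0473  0.1052] [18. 17. 17.]
299 [ 0.0012 -0.0495  0.1073] [17. 17. 17.]
305 [ 0.0012 -0.0525  0.1082] [19. 18. 17.]
311 [ 0.0003 -0.0868  0.0689] [67. 41. 29.]
317 [ 0.0006 -0.087   0.075 ] [16. 17. 15.]
323 [ 0.0006 -0.0873  0.0806] [19. 17. 16.]
329 [ 0.0003 -0.089   0.0844] [48. 46. 42.]
335 [ 0.     -0.092   0.0866] [25. 25. 22.]
341 [-0.0003 -0.0928  0.0912] [18. 17. 17.]
347 [ 0.0003 -0.092   0.0974] [17. 17. 16.]
353 [ 0.0003 -0.0923  0.1022] [18. 17. 16.]
359 [ 0.0003 -0.0938  0.1056] [18. 18. 17.]
365 [ 0.0017 -0.0961  0.1083] [16. 20. 19.]
[-0.2988594   0.42045459  9.19728473]
```

play_rows(motion=[[-0.06,0,0,0,8],[-0.12,0,0,0,8],[-0.12,0,-0.03,0,8],[-0.12,0,-0.03,0,10],[-0.12,0,-0.03,0,12]])

```text
clock: 15.5
position: [0.4607, -0.0065, 0.0943]
ee_rot: [-0.0, 0.739, 0.673, -0.0]
contact_force: [-0.8, -0.6, 1.4]
width: 0.012
gripper_force: 1.5
```

play_rows(motion=[[0,0,0,0,15],[0,0,0,0,20],[0,0,0,0,30],[0,0,0,0,30]])

```text
clock: 16.0
position: [0.4608, -0.0064, 0.0944]
ee_rot: [-0.0, 0.739, 0.673, -0.0]
contact_force: [-0.1, -0.1, -0.3]
width: 0.0301
gripper_force: 0.0
```

```bash
python3 -c "
from h import *
plan(.001,-.04,.1);wt()"
```

```text
shift [ 0.113  0.015 -0.139] turn 0.004 tcp rack [ 0.0004 -0.0445  0.0944] clk 16.0
215 [-0.0001 -0.0439  0.0191] [87. 84. 76.]
221 [-0.0001 -0.044   0.0305] [87. 84. 75.]
227 [-0.0001 -0.044   0.0408] [87. 84. 75.]
233 [-0.     -0.0439  0.0508] [84. 81. 73.]
239 [-0.     -0.0437  0.06  ] [72. 64. 58.]
245 [-0.     -0.0444  0.0667] [51. 26. 14.]
251 [ 0.     -0.0472  0.0688] [60. 35. 23.]
257 [-0.0003 -0.0487  0.0735] [21. 19. 18.]
263 [ 0.     -0.0494  0.0793] [19. 18. 18.]
269 [ 0.0003 -0.0504  0.084 ] [27. 26. 24.]
275 [ 0.     -0.0537  0.0849] [28. 27. 25.]
281 [ 0.     -0.0544  0.0899] [16. 17. 17.]
287 [ 0.0001 -0.0543  0.0959] [18. 19. 19.]
293 [-0.0002 -0.0542  0.1016] [18. 18. 18.]
299 [-0.0004 -0.0557  0.1048] [16. 16. 16.]
305 [-0.0002 -0.0577  0.107 ] [18. 21. 19.]
311 [-0.0004 -0.0614  0.1072] [20. 19. 18.]
317 [-0.0003 -0.0871  0.0801] [16. 16. 16.]
323 [ 0.     -0.0887  0.0841] [44. 43. 38.]
329 [ 0.0001 -0.092   0.0858] [30. 29. 28.]
335 [ 0.0001 -0.0927  0.0906] [17. 18. 18.]
341 [ 0.0001 -0.0922  0.0964] [18. 18. 18.]
347 [ 1.000e-04 -9.200e-02  1.017e-01] [20. 16. 16.]
353 [ 0.0006 -0.0936  0.1051] [19. 18. 19.]
359 [ 0.0004 -0.0961  0.1074] [21. 22. 20.]
365 [ 0.0007 -0.126   0.0847] [28. 31. 27.]
[-0.80692695  0.17615994 -0.0851784 ]
```

It stands plumb at y ≈ −0.0605, about 4 mm from bottle_c. Next is the follower handle.

play_rows(motion=[[0,0,-0.4,0,30],[0,0,-0.9,0,30],[1.2,0,-0.9,0,40],[2.6,0,-0.9,0,40],[3.9,0,-0.9,0,40]])

```text
clock: 16.68
position: [0.4757, 0.1504, 0.1307]
ee_rot: [0.0, 0.74, 0.673, 0.0]
contact_force: [0.6, -1.0, 0.7]
width: 0.0398
gripper_force: 0.0
```

play_rows(motion=[[0.1,0,0,0,40],[0.1,0,0,0,40]])

```text
clock: 16.92
position: [0.4755, 0.1527, 0.1303]
ee_rot: [0.0, 0.739, 0.674, -0.0]
contact_force: [-0.0, -0.2, 0.2]
width: 0.04
gripper_force: 0.0
```

Run:
```python
from h import *
plan(.001,.119,.031)
d=snap('wrist'); P=toR(wpts(d)); im=d['img'].astype(int)
red=(im[...,0]>60)&(im[...,1]<im[...,0]*.5)&(im[...,2]<im[...,0]*.5)&(abs(P[...,0])<.03)&(P[...,1]>.08)
q=P[red&(P[...,2]>.055)]; print(len(q),q.min(0),q.max(0),q.mean(0))
d=snap('top');P=toR(pts(d));im=d['img'].astype(int)
m=(P[...,2]>.09)&(P[...,2]<.12)&(abs(P[...,0])<.02)
print([ (round(a,3),P[m&(abs(P[...,1]-a)<.01)].mean(0).round(4)) for a in(-.171,-.1346,-.098,-.0605)])
m=(P[...,2]>.05)&(P[...,2]<.08)&(abs(P[...,0])<.02)&(P[...,1]>.06)&(P[...,1]<.09);print(P[m].min(0),P[m].max(0))
```

```text
shift [0.094 0.026 2.482] turn 0.012 tcp rack [0.     0.1153 0.1303] clk 16.925
487 [-0.00643634  0.1134068   0.05507284] [0.01031223 0.19952658 0.27275961] [0.00163732 0.12138731 0.06411181]
[(-0.171, array([-1.000e-04, -1.714e-01,  1.040e-01])), (-0.135, array([ 0.001 , -0.1346,  0.1042])), (-0.098, array([-1.000e-04, -9.810e-02,  1.051e-01])), (-0.06, array([-0.0024, -0.0603,  0.1043]))]
[-0.01644206  0.06847921  0.05823519] [0.01783164 0.07160385 0.07254778]
```

play_rows(motion=[[0.1,0.04,1,0,40],[0.1,0.04,1.9,0,40],[0.1,0.04,2.4,0,40],[0.1,0.04,2.45,0,30],[0.1,0.04,2.45,0,22]], newtons=30)

```text
clock: 17.65
position: [0.4784, 0.1559, 0.0331]
ee_rot: [0.0, 0.74, 0.673, 0.0]
contact_force: [-0.2, -0.0, 0.2]
width: 0.0218
gripper_force: 0.0
```

play_rows(motion=[[0,0,0,0,15],[0,0,0,0,12],[0,0,0,0,12]])

```text
clock: 18.02
position: [0.4778, 0.1565, 0.0333]
ee_rot: [0.0, 0.739, 0.673, 0.0]
contact_force: [-2.7, -1.6, 5.9]
width: 0.0175
gripper_force: 31.2
```

Run:
```python
from h import *
plan(.001,-.008,.031)
s=manip.get_state();print(s['contact_force'],s['width'])
```

```text
shift [-3.183 -0.026  0.058] turn 0.005 tcp rack [0.002  0.1193 0.0333] clk 18.025
[-2.74912668 -1.60794077  5.94196093] 0.017532667970802485
```

play_rows(motion=[[-0.5,0,0,0,12],[-1.0,0,0,0,12],[-1.5,0,0,0,12],[-2.0,0,0,0,12],[-2.4,0,0,0,12]])

```text
clock: 18.65
position: [0.4688, 0.0614, 0.0334]
ee_rot: [-0.0, 0.74, 0.673, 0.001]
contact_force: [-3.2, 2.8, 6.4]
width: 0.0176
gripper_force: 31.4
```

play_rows(motion=[[-0.08,0,0,0,12],[-0.16,0,0,0,12],[-0.24,0,0,0,12],[-0.32,0,0,0,12],[-0.4,0,0,0,12]])

```text
clock: 19.27
position: [0.4673, 0.0459, 0.0333]
ee_rot: [-0.0, 0.74, 0.673, 0.001]
contact_force: [-2.5, 2.6, 6.7]
width: 0.0172
gripper_force: 31.4
```

```bash
cat >> h.py <<'E'
def row():
    plan(.001,-.008,.031)
    d=snap('top');P=toR(pts(d));im=d['img'].astype(int)
    m=(P[...,2]>.09)&(P[...,2]<.12)&(abs(P[...,0])<.02)&(im.max(-1)<90)
    for a in(-.171,-.1346,-.1,-.065): 
        q=P[m&(abs(P[...,1]-a)<.012)]; print(a,len(q),q.mean(0).round(4) if len(q) else '')
    s=manip.get_state();print(s['contact_force'])
E
python3 -c "
from h import *
row()"
```

```text
shift [-0.406 -0.023  0.058] turn 0.002 tcp rack [0.0019 0.0082 0.0333] clk 19.275
-0.171 5 [ 0.0002 -0.1691  0.1052]
-0.1346 18 [ 0.0009 -0.1335  0.1051]
-0.1 21 [-0.0009 -0.0972  0.105 ]
-0.065 0 
[-2.91875585  0.69299175  7.37587481]
```

play_rows(motion=[[-0.05,0,0,0,12],[-0.1,0,0,0,12],[-0.15,0,0,0,12],[-0.2,0,0,0,12],[-0.25,0,0,0,12]])

```text
clock: 19.95
position: [0.4664, 0.0364, 0.0334]
ee_rot: [-0.001, 0.74, 0.673, 0.001]
contact_force: [-3.0, 4.0, 7.3]
width: 0.0176
gripper_force: 31.4
```

Run:
```python
from h import *
row()
d=snap('side'); i=d['img'][180:290,210:320,::-1]
cv2.imwrite('pics/l6.png',cv2.resize(i,(500,500),interpolation=2))
```

```text
shift [-0.166 -0.023  0.059] turn 0.0 tcp rack [ 0.0019 -0.0014  0.0334] clk 19.95
-0.171 8 [-0.0003 -0.1692  0.1058]
-0.1346 20 [ 0.0008 -0.1332  0.1058]
-0.1 21 [-0.0007 -0.099   0.1061]
-0.065 0 
[-3.79736683  3.42243015  6.72627941]
```

View pics/l6.png

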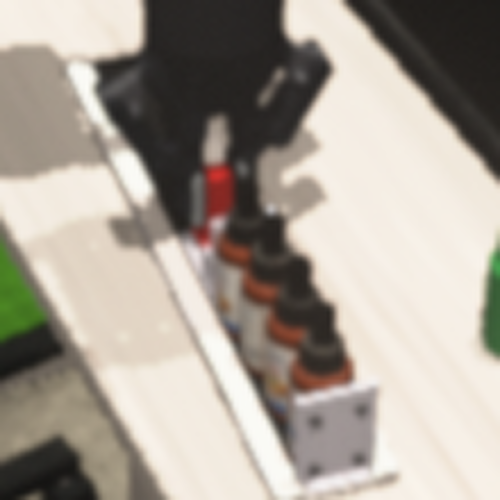

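All four stand upright at (245,215), (270,255), (297,290) and (322,340), with the follower against the last one. I'll creep on and watch the force.

play_rows(motion=[[-0.025,0,0,0,12],[-0.05,0,0,0,12],[-0.075,0,0,0,12],[-0.1,0,0,0,12]])

```text
clock: 20.55
position: [0.466, 0.0326, 0.0334]
ee_rot: [-0.001, 0.74, 0.673, 0.001]
contact_force: [-2.9, 4.3, 7.7]
width: 0.0175
gripper_force: 31.4
```

play_rows(motion=[[-0.015,0,0,0,12],[-0.03,0,0,0,12],[-0.045,0,0,0,12]])

```text
clock: 20.92
position: [0.4658, 0.0308, 0.0334]
ee_rot: [-0.001, 0.74, 0.673, 0.001]
contact_force: [-3.1, 4.4, 7.4]
width: 0.0173
gripper_force: 31.4
```

play_rows(motion=[[-0.01,0,0,0,12],[-0.02,0,0,0,12],[-0.03,0,0,0,12]])

```text
clock: 21.3
position: [0.4657, 0.0296, 0.0334]
ee_rot: [-0.001, 0.74, 0.673, 0.001]
contact_force: [-4.0, 4.4, 7.7]
width: 0.0173
gripper_force: 31.4
```

```bash
python3 -c "
from h import *
row()"
```

```text
shift [ 0.005 -0.023  0.059] turn -0.001 tcp rack [ 0.0019 -0.0082  0.0334] clk 21.3
-0.171 13 [ 1.000e-04 -1.695e-01  1.056e-01]
-0.1346 20 [-0.0009 -0.1368  0.1046]
-0.1 21 [-0.0029 -0.1048  0.1049]
-0.065 0 
[-2.54653113  3.80306687  7.69083613]
```

play_rows(motion=[[-0.012,0,0,0,12],[-0.024,0,0,0,12],[-0.036,0,0,0,12]])

```text
clock: 21.72
position: [0.4656, 0.0282, 0.0334]
ee_rot: [-0.001, 0.74, 0.673, 0.001]
contact_force: [-2.6, 5.1, 8.7]
width: 0.0174
gripper_force: 31.4
```

play_rows(motion=[[-0.012,0,0,0,12],[-0.024,0,0,0,12]])

```text
clock: 21.98
position: [0.4655, 0.0273, 0.0334]
ee_rot: [-0.001, 0.74, 0.673, 0.001]
contact_force: [-3.0, 4.5, 7.7]
width: 0.0176
gripper_force: 31.4
```

play_rows(motion=[[-0.01,0,0,0,12],[-0.02,0,0,0,12]])

```text
clock: 22.22
position: [0.4654, 0.0266, 0.0334]
ee_rot: [-0.001, 0.74, 0.673, 0.001]
contact_force: [-2.7, 5.1, 6.7]
width: 0.0174
gripper_force: 31.4
```

play_rows(motion=[[-0.01,0,0,0,12],[-0.02,0,0,0,12]])

```text
clock: 22.48
position: [0.4654, 0.0259, 0.0334]
ee_rot: [-0.001, 0.74, 0.673, 0.001]
contact_force: [-3.0, 6.4, 8.0]
width: 0.0174
gripper_force: 31.4
```

play_rows(motion=[[-0.01,0,0,0,12],[-0.02,0,0,0,12]])

```text
clock: 22.72
position: [0.4654, 0.0258, 0.0334]
ee_rot: [-0.001, 0.74, 0.672, 0.002]
contact_force: [-2.2, 9.3, 7.2]
width: 0.0176
gripper_force: 31.4
```

```bash
python3 -c "
from h import *
row()"
```

```text
shift [ 0.1   -0.023  0.06 ] turn -0.006 tcp rack [ 0.0019 -0.012   0.0334] clk 22.725
-0.171 11 [ 0.     -0.1718  0.1065]
-0.1346 20 [-0.0012 -0.1402  0.1058]
-0.1 19 [-0.0033 -0.1075  0.1038]
-0.065 0 
[-2.94288927  8.62047396  7.68682541]
```

The force stepped up as the row stalled, so it is closed. I'll relax the command and release.

play_rows(motion=[[0.014,0,0,0,12],[0.014,0,0,0,12]])

```text
clock: 23.02
position: [0.4654, 0.0258, 0.0334]
ee_rot: [-0.001, 0.74, 0.673, 0.001]
contact_force: [-2.1, 6.6, 7.4]
width: 0.0174
gripper_force: 31.4
```

play_rows(motion=[[0,0,0,0,20],[0,0,0,0,30],[0,0,0,0,35],[0,0,-0.5,0,35],[0,0,-1.2,0,35]])

```text
clock: 23.65
position: [0.4648, 0.0239, 0.0803]
ee_rot: [-0.001, 0.74, 0.673, -0.001]
contact_force: [0.0, 0.3, -0.2]
width: 0.0349
gripper_force: 0.0
```

play_rows(motion=[[0,0,-1,0,35],[1.2,0,-2.2,0,35],[2.5,0,-3,0,35],[4,0,-3,0,35],[4,0,-3,0,35]])

```text
clock: 24.28
position: [0.4808, 0.187, 0.201]
ee_rot: [-0.0, 0.738, 0.675, 0.001]
contact_force: [-0.9, -1.1, -0.6]
width: 0.0354
gripper_force: 0.0
```

Run:
```python
from h import *
row()
d=snap('top'); P=toR(pts(d)); im=d['img']
m=(P[...,2]>.05)&(abs(P[...,0])<.018)&(P[...,1]>-.052-.02)&(P[...,1]<-.03)&(im.min(-1)>95); print(P[m].min(0),P[m].max(0))
red=(im[...,0]>150)&(im[...,1]<90)&(P[...,2]>.055)&(abs(P[...,0])<.02)&(abs(P[...,1])<.1); print('red',P[red].mean(0))
j=im[225:285,240:360,::-1]
i=snap('side')['img'][180:290,210:320,::-1]
cv2.imwrite('pics/l7.png',np.hstack([cv2.resize(i,(400,400),interpolation=2),cv2.copyMakeBorder(cv2.resize(j,(400,200),interpolation=2),100,100,0,0,0)]))
```

```text
shift [-3.959 -0.058  4.242] turn 0.035 tcp rack [0.0021 0.15   0.201 ] clk 24.275
-0.171 6 [ 0.0005 -0.1719  0.1064]
-0.1346 8 [-0.0011 -0.1393  0.106 ]
-0.1 9 [-0.0034 -0.1083  0.1063]
-0.065 8 [-0.0033 -0.0746  0.1059]
[-0.81891166 -0.30184355  0.08895935]
[-0.01675942 -0.07187125  0.05037915] [ 0.01714262 -0.05814294  0.07173303]
red [nan nan nan]<stdin>:5: RuntimeWarning: Mean of empty slice.
  ret = um.true_divide(
```

View pics/l7.png

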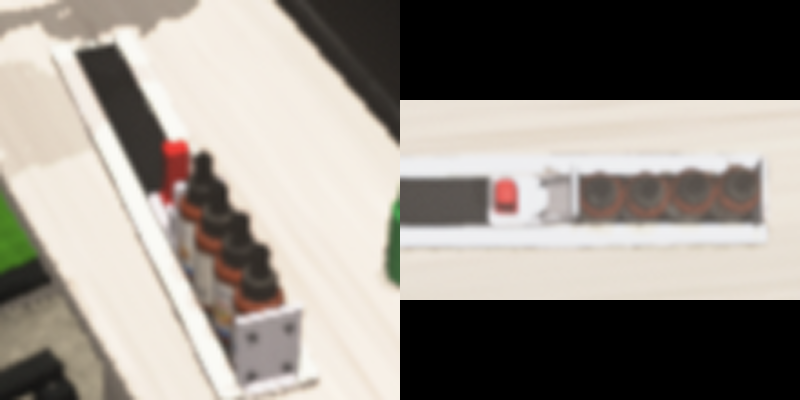

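The row of four stands closed up between the end stop and the follower, and the arm is clear. Handing in.

```bash
python3 -c "
from rig import manip
print(manip.sign_off())"
```

```text
the job is handed in; nothing more can be done
None
```

The fallen bottle is upright behind the three standing ones, the follower has closed the row of four snugly against the end stop, the arm is clear, and the job is handed in at about 24 s of the 61 s allowed.

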